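# Check the jaw gap with the gauge blade

### The job

Swing the red keeper bar of the gap fixture fully shut until it snaps into its detent against the stop. Then take the yellow-handled gauge blade out of its stand and slide it straight down between the two steel plates until it drags snugly and its red band is level with the plates' top edges. Finish with the blade still in the gripper at that depth: do not let go of it, keep the bar shut, and leave the loose things on the table where they are.

Things in the scene. Friction and masses are not known exactly. Their poses are not given: they have to be found in the camera images.
- fixture: Gap fixture, fixed to the table: grey base 80 x 225 x 16 mm under a steel head. Origin on the table below the middle of the gap; z up. Its y axis runs from the hinge (y = -130 mm) through the gap to the blue carrier block (y = +30 to +42 mm, top 81 mm up). The head with plates, hinge and bar floats +/- 4 mm along y on a weak spring (150 N/m), so the gap follows the blade.
- gap_mouth (a point): Middle of the gap's mouth, at the top edges of the two steel plates, 90 mm above the table; axes as the fixture's. The plates face each other across y. With the bar shut the mouth is 12 mm wide (y) and narrows over the first 10 mm of depth to a parallel gap of 2 mm, 26 mm high, which the 4 mm blade opens against a spring. Open at both x sides; free below down to 31 mm above the table.
- keeper_bar (a joint): Angle of the keeper bar about its upright hinge, rad: 0 = shut (bar along the fixture's +y, against its stop), up to 1.4 = swung open towards the fixture's -x (counter-clockwise seen from above). It stays where it is left. A sprung ball resists between about 0.17 and 0.08 rad (about 3 to 4 N at the knob), and then pulls the bar to 0.
- keeper_bar_hinge (a point): Point on the bar's hinge axis, 70 mm above the table (hinge cap's top at 86 mm). The red bar is 16 mm wide and 16 mm high, its top 78 mm and its underside 62 mm above the table, and reaches 129 mm from the hinge.
- bar_knob (a point): Centre of the black ball knob (17 mm across) on a thin post (11 mm) on the bar, 82 mm from the hinge axis, 98 mm above the table; top of the knob at 107 mm. The bar can be pushed shut by this knob.
- blade_stand: Grey plastic stand, fixed, 60 x 50 mm, 62 mm high, on a 78 x 62 mm foot, with a slot (19 mm along its x, 7 mm along its y) in its top in which the blade hangs. Origin on the table under its middle; z up.
- gauge_blade: Gauge blade, about 110 g: yellow handle 26 (x) x 14 (y) x 50 (z) mm, below it a steel blade 16 (x) x 4 (y) mm, 55 mm long. Origin at the middle of the handle's underside (shoulder); z up. At first it hangs upright in the stand, shoulder 62 mm above the table, its axes along the stand's. A red band circles the blade 26 to 32 mm below the shoulder (middle of the band 26 mm above the tip).
- blade_tip (a point): Middle of the blade's lower end, 55 mm below the shoulder; axes as the blade's.
- sand_block: Loose dark sanding block, 34 x 68 x 24 mm, origin under its middle. Leave alone.
- rubber_block: Loose white rubber block, 30 x 50 x 18 mm, origin under its middle. Leave alone.
- club_head_4: Loose black club head, 70 x 119 x 50 mm, origin under its middle. Leave alone.
- bar_plate: Steel gap plate on the end of the keeper bar, 20 mm wide (x), with a flared lip. Origin at table height; with the bar shut its upright face is 1 mm on the hinge side (-y) of the gap's middle.
- sprung_plate: Steel gap plate facing it, 20 mm wide (x), at y > 0; it slides back along y up to 10 mm, pushing towards the bar with about 4 N. Origin at table height below the gap's middle.

How it is judged (in metres and radians):
On the way:
1. the keeper bar is shut in its detent while the blade is still in its stand (value of joint keeper_bar below 0.03 rad and distance of gauge_blade from where it was at the start of the episode below 0.01 m), for 0.2 s.
At the end, for the whole second after the job is handed in: The keeper bar is shut (below 0.03 rad) and the gripper still holds the blade, at rest and upright (within 0.12 rad), its flat faces along the plates (within 0.2 rad), its tip 19 to 33 mm below the plates' top edges and within 8 mm of the gap's middle, both plates pressing on it with more than 1 N (value of joint keeper_bar below 0.03 rad and z of blade_tip in the frame of gap_mouth between -0.033 and -0.019 m and horizontal distance between blade_tip and gap_mouth below 0.008 m and angle between gauge_blade's own z axis and vertical below 0.12 rad and angle between the y axis of gauge_blade and the y axis of fixture, either way round below 0.2 rad and contact force between gauge_blade and bar_plate above 1 N and contact force between gauge_blade and sprung_plate above 1 N and contact force between gauge_blade and the fingers above 2 N and linear speed of gauge_blade below 0.02 m/s); the arm keeps its last pose, push and grip.
It fails at once if a loose thing on the table is shifted by more than 3 cm (distance of any of sand_block, rubber_block, club_head_4 from where it was at the start of the episode above 0.03 m).
It also fails if it takes over 51 s, if anything falls off the work surface, if the arm or the gripper's body presses on something with over 40 N, if the wrist force passes 120 N, or if a joint passes its speed limit or range.

### The arm

A 6-joint arm with a two-finger parallel gripper is mounted at the origin on a cart in front of the work surface, level with it; the furniture and walls round the work are solid. World frame = base frame: x ahead of the robot, y to its left, z up, the work surface at z = 0. Lengths are in mm, angles in degrees, forces in N, time in s.
With the tool pointing down it reaches from about 350 to 850 mm from the base axis. Payload 8.1 kg.
Tool frame: the origin (TCP) lies on the mounting face of the last link; the fingertips stand 173 mm ahead of it and the grasp point (between the pads) lies 155 mm ahead of it; z points along the fingers, y is the direction in which the jaws open and shut (so a half turn about z gives the same grasp; the last joint's range is limited). The gripper opens to 85 mm and grips with 20 to 120 N. Pads are 22 mm wide; open, the fingers measure 114 mm over their backs; the gripper's body (76 mm by 85 mm) begins 54 mm behind the grasp point. The pads swing forward as they close: fully open they stand 13 mm farther back than shut.
Start: joints at [-72.33, 7.471, 85.268, -0, 87.261, -4.893], TCP at [230.241, -554.072, 404.692] pointing down, gripper open.
Joint ranges: [-169.43, 169.43], [-51.17, 129.36], [1.28, 143.12], [-76.62, 256.62], [0, 156.53], [-152.29, 152.29]. Speed limits (degrees/s): [136.94, 136.94, 159.86, 180, 180, 180].

### API

Orientations are given as [roll, pitch, yaw] about the fixed x, y, z axes, in that order (R = Rz(yaw) Ry(pitch) Rx(roll)).
In Python, from bench import * gives the robot as it stands.
- The arm moves only by the tool arm_command, never from a script. Its argument "plan" is a list of rows, each an object of numbers: "jaw": the closure, from 0 (fully open) to 1 (shut); "dx", "dy", "dz": the shift along the tool's x, y, z in mm; "wx", "wy", "wz": the turn, a rotation vector about the tool's x, y, z in rad. A call has 1 to 12 rows; each row is the pose to reach, as a shift and turn from the pose commanded when the call began, along the tool's axes at that moment; what a row does not reach only later rows make up. A row lasts 1/10 s, in which the tool goes at most 50 mm and 8.59 degrees, less where a joint would pass 70% of its speed; a pose out of reach is approached as far as the arm can. A call with a gripper value outside its range is refused whole. The fingers move at their own pace and stop on an object; "squeeze" is the grip in N (left out, the last holds). Time passes only in rows, so rows that repeat a pose let the fingers close. It gives the time, the measured TCP pose, the force and the opening at its end, in the units of the state.
- sense(): the state, without advancing time (a new reading comes with each control period).
- snapshot(name): name is "scene" or "top" or "wrist"; returns a dict with "pixels" (480x640x3 uint8, red, green, blue), "fx", "fy", "cx", "cy" (pixels), "extrinsics" (4x4, takes a point from camera to world coordinates). Camera axes: x right, y up, looking along -z (the intrinsics and any distortion apply to the point x, -y, -z); pixel columns grow to the right and rows downward; lengths in mm; the calibration is good to about 2 mm. A picture is of the moment at which its call begins. There is no depth.
- hand_in(): hands the job in, once; it reports no verdict.
Trained networks look in the newest picture that a camera, given by its name, has taken for a name from the list of things; names that differ only in an ending like _2 or _b are one class to them, and where a whole thing is asked for, a point or a joint stands for the part that bears it (a point fixed in the world has none). Each returns a list of dicts, best first, with "score" (0 to 1); they miss things now and then, are a little off and sometimes report something else, mostly with a low value. They report only what shows in the picture. A call takes as long as a camera call.
- recognise(camera, target): "box" ([left, top, width, height] in pixels, round what is visible of it).
- pinpoint(camera, target): "pixel" ([column, row] in pixels: a listed point, or the origin of a listed thing).
The state is a dict: "time": time; "joint_pos": joint angles; "qd": joint speeds; "joint_efforts": joint torques, N m; "tool_pos": TCP position; "tcp_rot": TCP orientation; "ft_force": force on the tool from outside, world axes, zero at the start; "wrist_torque": the same for the moment, N m; "finger_gap": finger opening in mm.
Only numpy, scipy, OpenCV 4.12 (cv2) and the standard library are available. Lean on these libraries where they do the work, as an engineer would, in place of code of your own. Each camera call takes 0.05 s, during which the arm holds its last target.

## Working session

There is one attempt and no reset: what is moved stays moved. The work goes in short steps, Python scripts to look and compute and a tool call to move; the robot and the scene stay as the last step left them, time stands still between calls to the robot, and variables do not carry over. Pictures are saved under pics/ and viewed, and the job is handed in when it is done.

Besides the shell and the picture viewer there is one more tool, called after "Emit:" as a command line: name --argument value ..., lists and objects as JSON in quotes. arm_command: Moves the arm, as the interface text tells. Its arguments: {"type":"object","properties":{"plan":{"type":"array"},"squeeze":{"type":"number"}},"required":["plan"]}

```bash
mkdir -p pics; ls; python3 - <<'E'
from bench import *
import cv2
print(sense())
for c in ["scene","top","wrist"]:
    s=snapshot(c); cv2.imwrite(f"pics/{c}0.png",s["pixels"][:,:,::-1])
    print(c,s["fx"],s["fy"],s["cx"],s["cy"],s["extrinsics"],[k for k in s])
E
```

```text
pics
{'time': 0.0, 'joint_pos': array([-7.23305595e+01,  7.51477867e+00,  8.53292609e+01,  1.23271236e-03,
        8.72617821e+01, -4.89269344e+00]), 'qd': array([-0.04684655, -0.02906642, -0.07955797,  0.03410291, -0.00397433,
       -0.01776424]), 'joint_efforts': array([-7.19413511e-04, -5.69397676e+01, -5.00554669e+01, -4.23502997e-04,
        1.49598968e-02, -3.99459248e-05]), 'tool_pos': array([ 230.16890612, -553.8465856 ,  403.64774952]), 'tcp_rot': array([-1.79894669e+02, -1.02522194e-02,  2.25620645e+01]), 'ft_force': array([ 0.19276038, -0.42378175, -0.03659492]), 'wrist_torque': array([ 0.00067843, -0.00083698, -0.07330745]), 'finger_gap': 85.53656783805108}
scene 544.8392615394853 544.8392615394853 324.21128767716505 234.4670035221773 [[ 9.73714737e-01  1.85741407e-01 -1.31832241e-01  3.95378194e+02]
 [-2.27706564e-01  7.80052824e-01 -5.82809842e-01 -6.29689139e+02]
 [-5.41580775e-03  5.97509599e-01  8.01843469e-01  9.73399406e+02]
 [ 0.00000000e+00  0.00000000e+00  0.00000000e+00  1.00000000e+00]] ['pixels', 'fx', 'fy', 'cx', 'cy', 'extrinsics']
top 481.5815710123379 481.5815710123379 309.4299971015345 247.75496942765835 [[-7.86901999e-03  9.80643885e-01 -1.95641636e-01  3.16914152e+02]
 [-9.99915377e-01 -9.74338087e-03 -8.62000961e-03  1.49881675e+01]
 [-1.03593707e-02  1.95557249e-01  9.80637571e-01  1.15587082e+03]
 [ 0.00000000e+00  0.00000000e+00  0.00000000e+00  1.00000000e+00]] ['pixels', 'fx', 'fy', 'cx', 'cy', 'extrinsics']
wrist 374.82295214569183 374.82295214569183 320.51738321975614 252.21676439062074 [[ 3.83454355e-01  8.91848279e-01  2.39936252e-01  2.91209861e+02]
 [-9.23559642e-01  3.70453254e-01  9.90049216e-02 -5.27848070e+02]
 [-5.87796385e-04 -2.59559307e-01  9.65726991e-01  3.72100938e+02]
 [ 0.00000000e+00  0.00000000e+00  0.00000000e+00  1.00000000e+00]] ['pixels', 'fx', 'fy', 'cx', 'cy', 'extrinsics']
```

View pics/scene0.png

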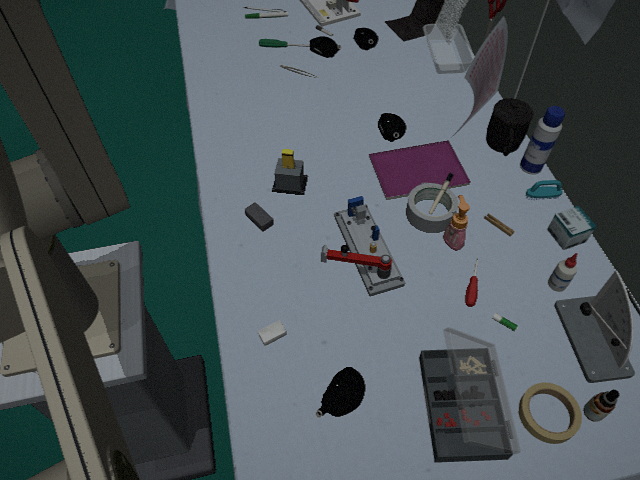

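View pics/top0.png

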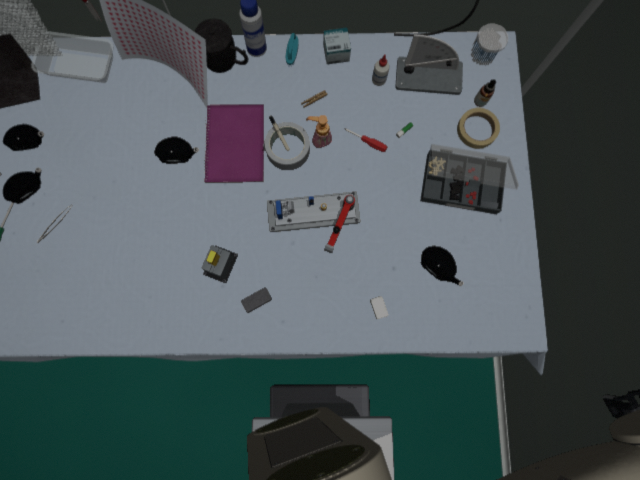

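View pics/wrist0.png

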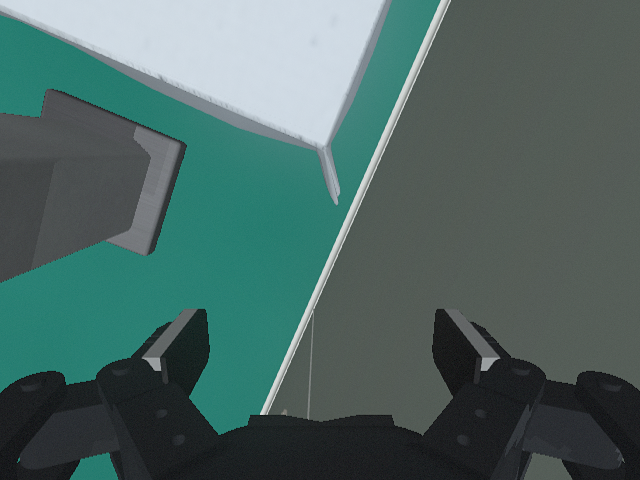

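The scene and top views show the fixture at about top pixel (314,211), with the bar swung open towards the robot. The stand is near top (218,262). Next I'll run the detectors and triangulate.

```bash
cat > h.py <<'E'
from bench import *
import numpy as np, cv2
def ray(s,px):
    T=np.array(s["extrinsics"]);d=np.array([(px[0]-s["cx"])/s["fx"],-(px[1]-s["cy"])/s["fy"],-1.])
    d=T[:3,:3]@d; return T[:3,3],d/np.linalg.norm(d)
def atz(s,px,z):
    o,d=ray(s,px); return o+d*(z-o[2])/d[2]
def tri(l):
    A=np.zeros((3,3));b=np.zeros(3)
    for s,p in l:
        o,d=ray(s,p);M=np.eye(3)-np.outer(d,d);A+=M;b+=M@o
    return np.linalg.solve(A,b)
def proj(s,P):
    T=np.array(s["extrinsics"]);c=T[:3,:3].T@(np.asarray(P,float)-T[:3,3])
    return np.array([s["cx"]+s["fx"]*c[0]/-c[2], s["cy"]-s["fy"]*c[1]/-c[2]])
def crop(s,x,y,w,h,k,name):
    im=s["pixels"][y:y+h,x:x+w,::-1]; cv2.imwrite("pics/"+name,cv2.resize(im,None,fx=k,fy=k,interpolation=cv2.INTER_CUBIC))
E
python3 - <<'E'
from h import *
S={c:snapshot(c) for c in["scene","top"]}
Z=dict(fixture=0,gap_mouth=90,keeper_bar_hinge=70,bar_knob=98,blade_stand=0,gauge_blade=62,sand_block=0,rubber_block=0,club_head_4=0,bar_plate=0,sprung_plate=0,blade_tip=7)
for t,z in Z.items():
    r={}
    for c in S:
        p=pinpoint(c,t)
        for q in p[:2]: print(t,c,np.round(q["pixel"],1),round(q["score"],2),np.round(atz(S[c],q["pixel"],z),1))
        if p:r[c]=p[0]["pixel"]
    if len(r)==2: print("   tri",np.round(tri([(S[c],r[c]) for c in r]),1))
crop(S["scene"],230,130,200,170,4,"sc1.png")
crop(S["top"],190,170,200,150,4,"tc1.png")
print(sense()["time"])
E
```

```text
fixture scene [360.3 233.8] 0.97 [634.1  61.    0. ]
fixture top [296.5 215.7] 0.59 [628.9  56.6   0. ]
   tri [630.1  56.5   5.5]
gap_mouth scene [360.9 209.2] 0.91 [630.4  58.8  90. ]
gap_mouth scene [344.7 249.2] 0.41 [571.8 -32.5  90. ]
gap_mouth top [294.  204.8] 0.92 [630.6  59.   90. ]
gap_mouth top [222.  262.5] 0.44 [497.7 221.1  90. ]
   tri [630.5  59.   89.8]
keeper_bar_hinge scene [382.7 259.5] 0.56 [643.4 -60.9  70. ]
keeper_bar_hinge top [349.6 203.8] 0.82 [637.5 -70.3  70. ]
   tri [636.9 -69.3  82.4]
bar_knob scene [343.4 249.8] 0.7 [567.4 -38.7  98. ]
bar_knob scene [339.9 398. ] 0.2 [ 488.3 -324.5   98. ]
bar_knob top [335.3 229.6] 0.83 [569.1 -34.4  98. ]
   tri [569.5 -34.7  92.4]
blade_stand scene [291.9 187.2] 0.85 [512.5 232.4   0. ]
blade_stand top [219.4 265. ] 0.96 [506.9 244.7   0. ]
   tri [512.4 248.7 -18.9]
gauge_blade scene [289.4 165.9] 0.52 [512.1 243.1  62. ]
gauge_blade top [215.5 263.6] 0.42 [500.  241.5  62. ]
gauge_blade top [351.9 204. ] 0.28 [639.3 -76.3  62. ]
   tri [506.1 242.1  61.7]
sand_block scene [257.7 223.2] 0.94 [416.1 143.7   0. ]
sand_block top [255.2 299.5] 0.74 [422.2 156.2   0. ]
sand_block top [296. 214.] 0.24 [633.3  57.8   0. ]
   tri [420.1 157.9 -17. ]
rubber_block scene [269.6 333.8] 0.7 [ 395.8 -134.1    0. ]
rubber_block top [375.4 308.4] 0.49 [ 398.5 -131.     0. ]
   tri [ 397.3 -131.7   -4.4]
club_head_4 scene [340.1 398.7] 0.62 [ 498.7 -291.7    0. ]
club_head_4 top [443.2 266.7] 0.94 [ 497.5 -298.4    0. ]
   tri [ 496.7 -295.5   10.6]
bar_plate scene [320. 270.] 0.49 [525.3 -11.8   0. ]
bar_plate top [324.5 254. ] 0.54 [531.6 -11.5   0. ]
   tri [528.3 -11.7   0.8]
1.45
```

View pics/sc1.png

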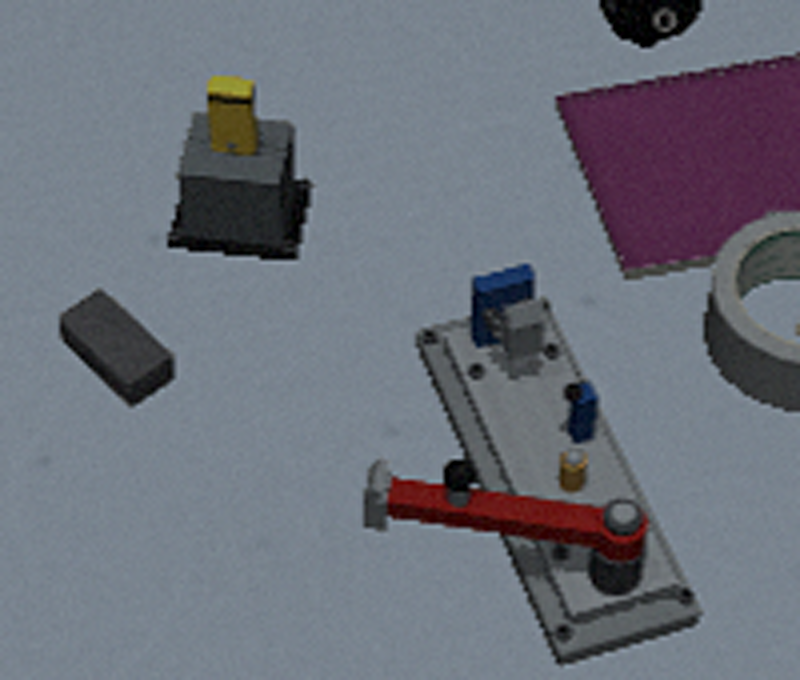

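View pics/tc1.png

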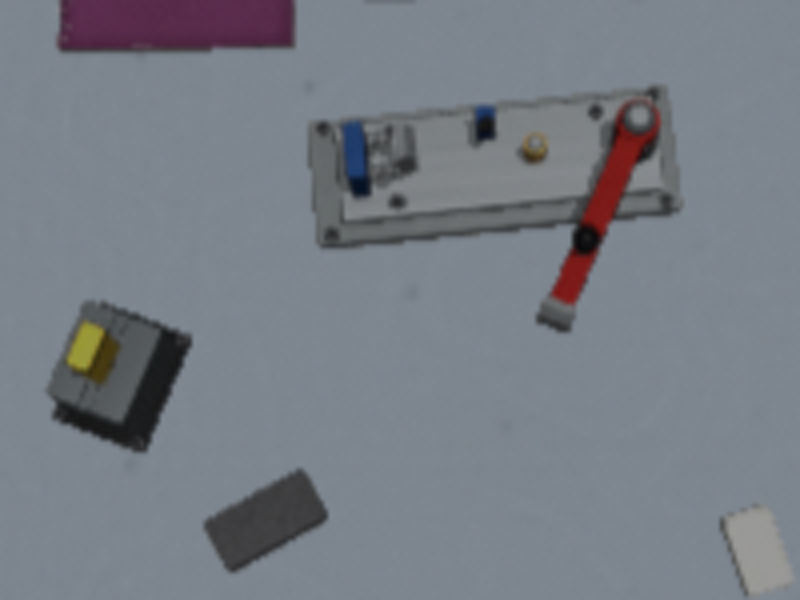

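```bash
python3 - <<'E'
from h import *
S={c:snapshot(c) for c in["scene","top"]}
T=lambda x,y:(190+x/4,170+y/4)
C=lambda x,y:(230+x/4,130+y/4)
s=S["top"]
print("base top corners z16?");cs=[atz(s,T(*p),16)[:2] for p in[(312,122),(660,88),(680,210),(322,243)]]
print(np.round(cs,1))
c=np.mean(cs,0);print("centre",c,"ang of long edges",[np.degrees(np.arctan2(*(cs[i]-cs[j])[::-1])) for i,j in((0,1),(3,2))],[np.linalg.norm(cs[i]-cs[j]) for i,j in((0,1),(3,2),(0,3),(1,2))])
print("hinge",tri([(S["top"],T(638,117)),(S["scene"],C(623,515))]),atz(s,T(638,117),86),atz(S["scene"],C(623,515),86))
print("knob",tri([(S["top"],T(586,239)),(S["scene"],C(459,475))]),atz(s,T(586,239),98))
print("standtop",np.round([atz(s,T(*p),62)[:2] for p in[(90,303),(160,335),(122,423),(50,392)]],1))
print("handletop",np.round([atz(s,T(*p),112)[:2] for p in[(80,322),(106,330),(92,375),(68,362)]],1))
E
```

```text
base top corners z16?
[[664.1 126.2]
 [683.5 -88.6]
 [605.8 -98.7]
 [587.4 119.4]]
centre [635.22098301  14.570303  ] ang of long edges [np.float64(95.17706963418856), np.float64(94.82067664336829)] [np.float64(215.614612691041), np.float64(218.86017516175454), np.float64(76.91908222919065), np.float64(78.34060191996139)]
hinge [645.23032942 -69.24651542  83.54719439] [643.67814149 -69.06097383  86.        ] [645.33719046 -70.62692867  86.        ]
knob [569.67417573 -37.05834598  98.04419401] [568.76623855 -37.09583377  98.        ]
standtop [[542.1 249.7]
 [522.8 208.6]
 [471.7 229.1]
 [490.1 271.2]]
handletop [[521.2 244.2]
 [516.5 229.7]
 [491.4 236.6]
 [498.8 250.1]]
```

Emit:
arm_command --plan '[{"dx": 477,"dy": -349,"dz": 80,"wz": 0.298,"jaw": 1},{"dx": 477,"dy": -349,"dz": 80,"wz": 0.298,"jaw": 1},{"dx": 477,"dy": -349,"dz": 80,"wz": 0.298,"jaw": 1},{"dx": 477,"dy": -349,"dz": 80,"wz": 0.298,"jaw": 1},{"dx": 477,"dy": -349,"dz": 80,"wz": 0.298,"jaw": 1},{"dx": 477,"dy": -349,"dz": 80,"wz": 0.298,"jaw": 1},{"dx": 477,"dy": -349,"dz": 80,"wz": 0.298,"jaw": 1},{"dx": 477,"dy": -349,"dz": 80,"wz": 0.298,"jaw": 1},{"dx": 477,"dy": -349,"dz": 80,"wz": 0.298,"jaw": 1},{"dx": 477,"dy": -349,"dz": 80,"wz": 0.298,"jaw": 1},{"dx": 477,"dy": -349,"dz": 80,"wz": 0.298,"jaw": 1},{"dx": 477,"dy": -349,"dz": 80,"wz": 0.298,"jaw": 1}]'

```text
invalid input
```

```bash
python3 - <<'E'
from h import *
for c in["wrist","scene"]:
    s=snapshot(c); cv2.imwrite(f"pics/{c}1.png",s["pixels"][:,:,::-1])
    if c=="wrist":
        import pickle; pickle.dump(s,open("w1.pkl","wb"))
        for t in("gap_mouth","bar_knob","keeper_bar_hinge","fixture","gauge_blade"): print(t,[(np.round(q["pixel"]),round(q["score"],2)) for q in pinpoint(c,t)[:2]])
    else: crop(s,230,130,200,170,4,"sc2.png")
st=sense();print(st["time"],st["tool_pos"],st["tcp_rot"],st["finger_gap"],st["ft_force"],st["joint_pos"])
E
```

```text
gap_mouth []
bar_knob []
keeper_bar_hinge []
fixture []
gauge_blade []
1.9 [ 230.23487286 -554.0692944   404.66539278] [-1.79996938e+02 -1.76132855e-05  2.25625343e+01] 85.39088761915502 [-0.10209879  0.50995555  0.08584072] [-7.23305419e+01  7.47262623e+00  8.52690083e+01 -2.43905610e-04
  8.72614178e+01 -4.89306455e+00]
```

View pics/wrist1.png

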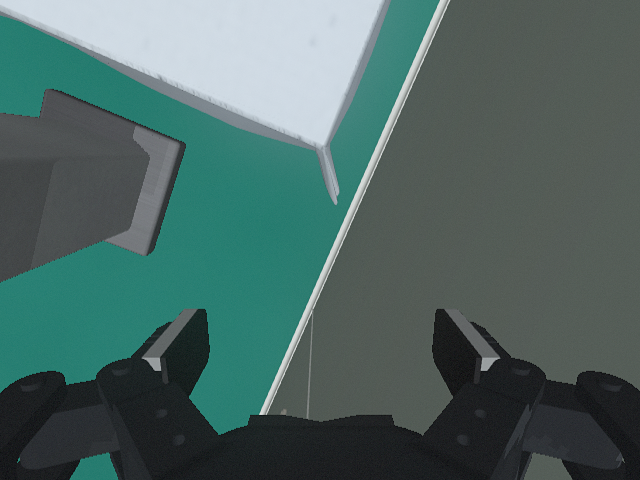

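View pics/scene1.png

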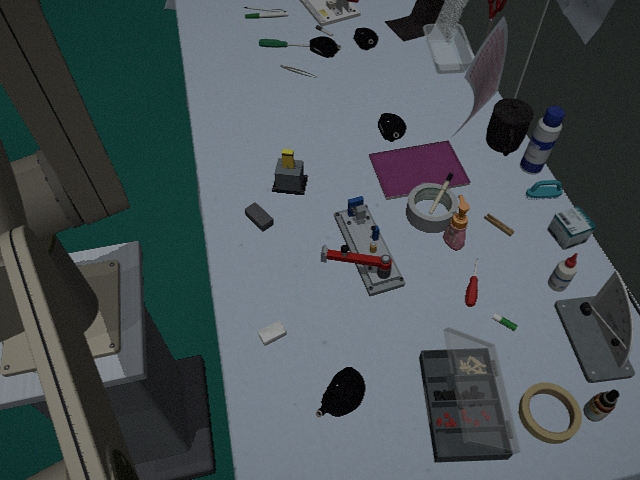

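The pictures haven't changed because the move was refused. I'll retry with every key present in each row.

Emit:
arm_command --plan '[{"dx": 477,"dy": -349,"dz": 80,"wx": 0,"wy": 0,"wz": 0.298,"jaw": 1},{"dx": 477,"dy": -349,"dz": 80,"wx": 0,"wy": 0,"wz": 0.298,"jaw": 1},{"dx": 477,"dy": -349,"dz": 80,"wx": 0,"wy": 0,"wz": 0.298,"jaw": 1},{"dx": 477,"dy": -349,"dz": 80,"wx": 0,"wy": 0,"wz": 0.298,"jaw": 1},{"dx": 477,"dy": -349,"dz": 80,"wx": 0,"wy": 0,"wz": 0.298,"jaw": 1},{"dx": 477,"dy": -349,"dz": 80,"wx": 0,"wy": 0,"wz": 0.298,"jaw": 1},{"dx": 477,"dy": -349,"dz": 80,"wx": 0,"wy": 0,"wz": 0.298,"jaw": 1},{"dx": 477,"dy": -349,"dz": 80,"wx": 0,"wy": 0,"wz": 0.298,"jaw": 1},{"dx": 477,"dy": -349,"dz": 80,"wx": 0,"wy": 0,"wz": 0.298,"jaw": 1},{"dx": 477,"dy": -349,"dz": 80,"wx": 0,"wy": 0,"wz": 0.298,"jaw": 1},{"dx": 477,"dy": -349,"dz": 80,"wx": 0,"wy": 0,"wz": 0.298,"jaw": 1},{"dx": 477,"dy": -349,"dz": 80,"wx": 0,"wy": 0,"wz": 0.298,"jaw": 1}]' --squeeze 40

```text
time: 3.1
tool_pos: [537.6, -46.5, 324.7]
tcp_rot: [180.0, -0.0, 5.5]
ft_force: [0.5, -0.0, -0.0]
finger_gap: -0.0
```

```bash
cat > look.py <<'E'
import sys
from h import *
import pickle
n=sys.argv[1]
s=snapshot("wrist"); cv2.imwrite(f"pics/wrist{n}.png",s["pixels"][:,:,::-1]); pickle.dump(s,open(f"w{n}.pkl","wb"))
for t in sys.argv[3:]: print(t,[(np.round(q["pixel"],1),round(q["score"],2)) for q in pinpoint("wrist",t)[:2]])
s=snapshot("scene"); pickle.dump(s,open(f"s{n}.pkl","wb"))
if sys.argv[2]!='-':
    x,y,w,h,k=map(int,sys.argv[2].split(',')); crop(s,x,y,w,h,k,f"sc{n}.png")
st=sense();print(round(st["time"],2),st["tool_pos"],st["tcp_rot"],st["finger_gap"],st["ft_force"])
E
python3 look.py 2 230,130,200,170,4 gap_mouth bar_knob keeper_bar_hinge
```

```text
gap_mouth [(array([123.9,  71.6]), 0.95)]
bar_knob [(array([306.3, 215.4]), 0.8), (array([186. ,  98.6]), 0.69)]
keeper_bar_hinge [(array([383.5,  78.1]), 0.78)]
3.35 [536.72652225 -48.72918498 324.59475009] [1.79981350e+02 3.18815558e-02 5.54938631e+00] -0.06196814253059815 [ 0.34169582  0.1372798  -0.20210119]
```

View pics/wrist2.png

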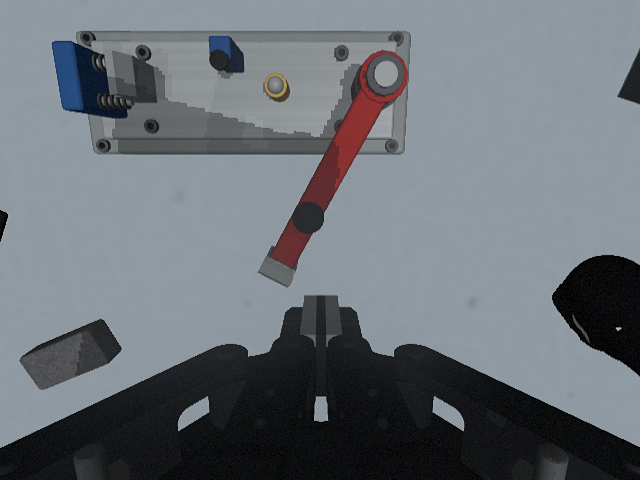

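View pics/sc2.png

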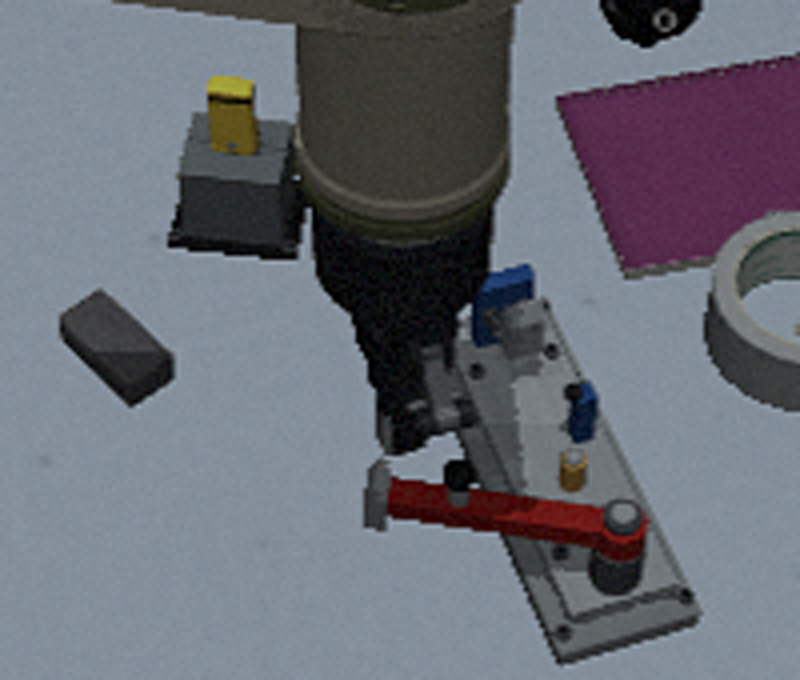

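Wrist view: hinge cap at (385,74), knob at (308,217), closed fingers ending near (321,297), and the base edges level, so the yaw is right. I'll refine these positions from this view.

```bash
python3 - <<'E'
from h import *
import pickle
s=pickle.load(open("w2.pkl","rb"))
h=atz(s,(385.5,73.5),86);k=atz(s,(308,217),98);g=atz(s,(124,71.6),90)
print(h,k,g)
c=[atz(s,p,16) for p in((78,33),(410,33),(408,153),(93,153))];c[0]
print(np.round(c,1))
print([np.degrees(np.arctan2(*(c[i]-c[j])[1::-1])) for i,j in((0,1),(3,2))], np.degrees(np.arctan2(*(k-h)[1::-1])), np.linalg.norm((k-h)[:2]), np.degrees(np.arctan2(*(g-h)[1::-1])), np.linalg.norm((g-h)[:2]))
# knob in tool frame & fingertip predicted pixel
P=np.array([536.7,-48.7,324.6])
for L in(173,186,160): print(L,proj(s,P+[0,0,-L]),proj(s,P+[11*.995,11*.096,-L]))
E
```

```text
[644.80110486 -68.82170251  86.        ] [569.86844113 -36.2942441   98.        ] [632.38501031  61.13277521  90.        ]
[[ 663.6  127.1   16. ]
 [ 684.7  -91.4   16. ]
 [ 608.6 -102.1   16. ]
 [ 587.1  121.9   16. ]]
[np.float64(95.51840702669749), np.float64(95.49934620797919)] 156.53485696696654 81.68806304372778 95.45758041886765 130.54625878228492
173 [326.97687578 321.28767372] [327.09292399 296.26248213]
186 [326.45498798 308.51869022] [326.55307642 285.19034421]
160 [327.59137834 336.32265483] [327.73053843 309.33979384]
```

Emit:
arm_command --plan '[{"dx": 0,"dy": 0,"dz": 40,"wx": 0,"wy": 0,"wz": 0,"jaw": 1},{"dx": 0,"dy": 0,"dz": 60,"wx": 0,"wy": 0,"wz": 0,"jaw": 1},{"dx": 8,"dy": -3,"dz": 60,"wx": 0,"wy": 0,"wz": 0,"jaw": 1},{"dx": 16,"dy": -7,"dz": 60,"wx": 0,"wy": 0,"wz": 0,"jaw": 1},{"dx": 28,"dy": -22,"dz": 60,"wx": 0,"wy": 0,"wz": 0,"jaw": 1},{"dx": 38,"dy": -31,"dz": 60,"wx": 0,"wy": 0,"wz": 0,"jaw": 1},{"dx": 47,"dy": -37,"dz": 60,"wx": 0,"wy": 0,"wz": 0,"jaw": 1},{"dx": 57,"dy": -42,"dz": 60,"wx": 0,"wy": 0,"wz": 0,"jaw": 1},{"dx": 65,"dy": -45,"dz": 60,"wx": 0,"wy": 0,"wz": 0,"jaw": 1},{"dx": 69,"dy": -46,"dz": 60,"wx": 0,"wy": 0,"wz": 0,"jaw": 1}]'

```text
time: 4.35
tool_pos: [602.3, 3.8, 265.4]
tcp_rot: [180.0, -0.1, 5.5]
ft_force: [-1.3, 0.5, 0.6]
finger_gap: 0.1
```

```bash
python3 look.py 3 230,130,200,170,4
```

```text
4.45 [601.95281808   3.48971329 265.11600482] [ 1.79969196e+02 -8.15469517e-02  5.49454130e+00] -0.19941952404068464 [-0.20080092 -0.10859079 -0.31550392]
```

View pics/wrist3.png

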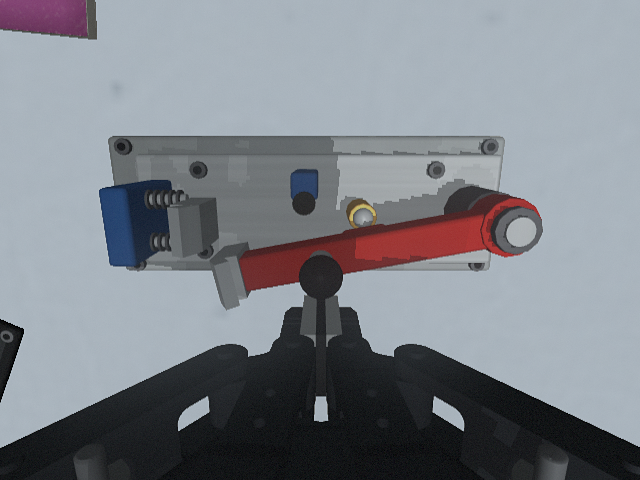

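The knob (321,275) sits centred on the fingertips and the bar is nearly shut. Next I'll push it through the detent.

Emit:
arm_command --plan '[{"dx": 5,"dy": -1,"dz": 0,"wx": 0,"wy": 0,"wz": 0,"jaw": 1},{"dx": 9,"dy": -1,"dz": 0,"wx": 0,"wy": 0,"wz": 0,"jaw": 1},{"dx": 13,"dy": -1,"dz": 0,"wx": 0,"wy": 0,"wz": 0,"jaw": 1},{"dx": 16,"dy": -1,"dz": 0,"wx": 0,"wy": 0,"wz": 0,"jaw": 1},{"dx": 17,"dy": -1,"dz": 0,"wx": 0,"wy": 0,"wz": 0,"jaw": 1},{"dx": 17,"dy": -1,"dz": 0,"wx": 0,"wy": 0,"wz": 0,"jaw": 1}]'

```text
time: 5.05
tool_pos: [617.9, 6.2, 264.6]
tcp_rot: [-180.0, 0.0, 5.5]
ft_force: [-2.9, -0.6, 2.2]
finger_gap: 0.2
```

```bash
python3 look.py 4 230,130,200,170,4
```

```text
5.15 [617.84463099   6.22371547 264.66053326] [-1.79999829e+02  1.03224495e-02  5.48765682e+00] 0.2808760469048954 [-2.975011    0.21101039  1.09807382]
```

View pics/wrist4.png

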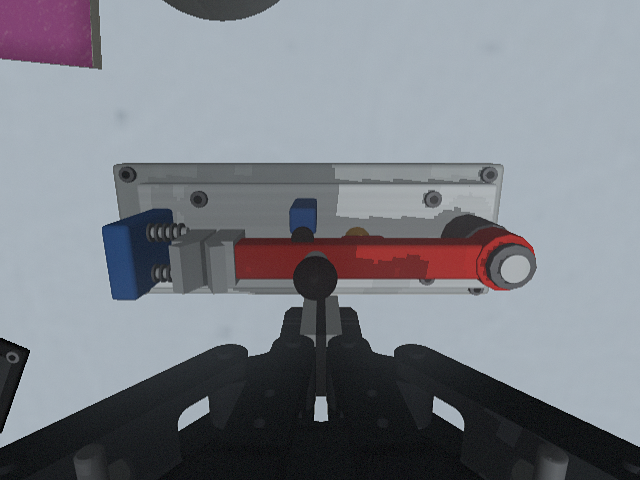

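The bar now lies along the fixture axis (knob at about (315,278)) with 3 N on the tool. I'll push a little further to check it's at the stop.

Emit:
arm_command --plan '[{"dx": 2,"dy": 0,"dz": 0,"wx": 0,"wy": 0,"wz": 0,"jaw": 1},{"dx": 3,"dy": 0,"dz": 0,"wx": 0,"wy": 0,"wz": 0,"jaw": 1},{"dx": 3,"dy": 0,"dz": 0,"wx": 0,"wy": 0,"wz": 0,"jaw": 1}]'

```text
time: 5.45
tool_pos: [619.4, 6.4, 264.4]
tcp_rot: [-180.0, 0.3, 5.5]
ft_force: [-16.7, -1.2, 10.1]
finger_gap: -0.0
```

Force rose to 17 N, so the bar is against the stop. Next I'll back off, lift and look.

Emit:
arm_command --plan '[{"dx": -5,"dy": 0,"dz": 0,"wx": 0,"wy": 0,"wz": 0,"jaw": 1},{"dx": -35,"dy": 0,"dz": 0,"wx": 0,"wy": 0,"wz": 0,"jaw": 1},{"dx": -60,"dy": 0,"dz": -40,"wx": 0,"wy": 0,"wz": 0,"jaw": 1},{"dx": -60,"dy": 0,"dz": -80,"wx": 0,"wy": 0,"wz": 0,"jaw": 1},{"dx": -60,"dy": 0,"dz": -80,"wx": 0,"wy": 0,"wz": 0,"jaw": 1}]'

```text
time: 5.95
tool_pos: [562.8, 0.6, 351.8]
tcp_rot: [179.9, -0.7, 5.5]
ft_force: [1.4, -0.6, 0.9]
finger_gap: -0.0
```

```bash
python3 look.py 5 - gap_mouth bar_knob keeper_bar_hinge
```

```text
gap_mouth [(array([ 49.7, 267.4]), 0.29)]
bar_knob []
keeper_bar_hinge [(array([441.4, 141.7]), 0.57)]
6.2 [560.95068174   0.83198541 343.30834058] [-1.79980251e+02  9.45646666e-02  5.48697755e+00] -0.1428167426705945 [ 0.32017589 -0.10827196 -0.97832592]
```

View pics/wrist5.png

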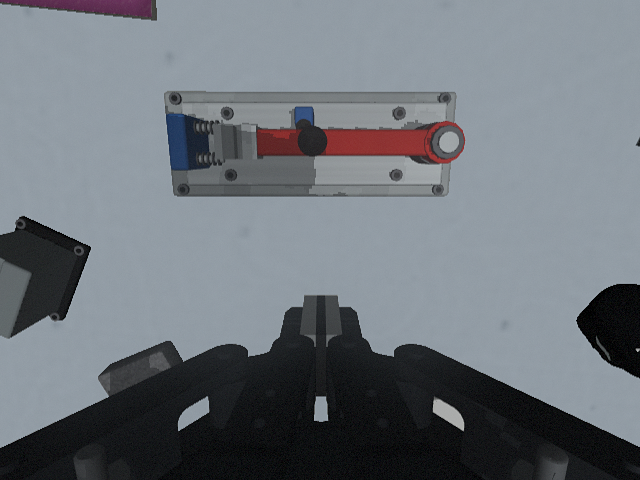

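The bar is shut, running level from (258,143) to the hinge at (448,142). I'll enlarge the gap to fix the mouth position.

```bash
python3 - <<'E'
from h import *
import pickle
s=pickle.load(open("w5.pkl","rb"))
crop(s,160,85,130,90,6,"gap5.png")
h=atz(s,(449,142),86);print(h,atz(s,(312.5,141),98), atz(s,(241,142),90))
print(proj(s,(632.3,60.5,90)))
E
```

```text
[644.66776482 -69.37396366  86.        ] [636.97025068  12.27920681  98.        ] [632.66415495  54.46904909  90.        ]
[230.75730933 141.62546107]
```

View pics/gap5.png

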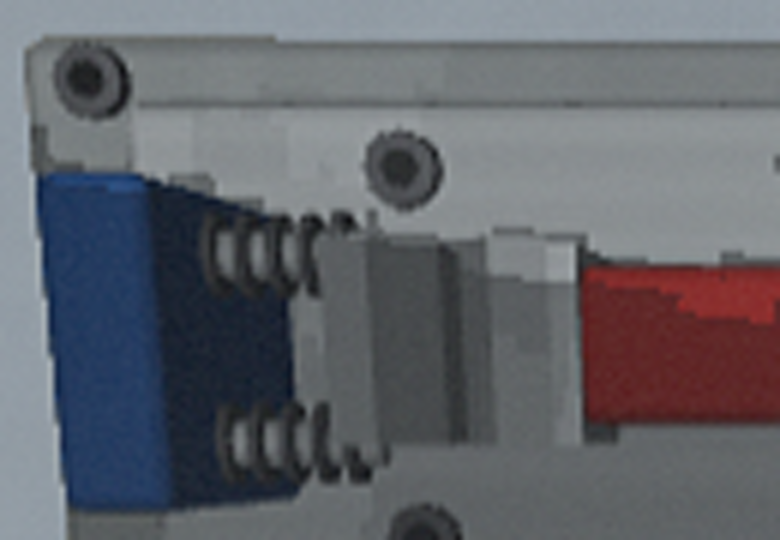

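The mouth centre at crop (430,340) gives (632, 60), which agrees with the earlier estimate. Moving to view the stand.

Emit:
arm_command --plan '[{"dx": -102,"dy": -280,"dz": 0,"wx": 0,"wy": 0,"wz": 0.48,"jaw": 0.45},{"dx": -102,"dy": -280,"dz": 0,"wx": 0,"wy": 0,"wz": 0.48,"jaw": 0.45},{"dx": -102,"dy": -280,"dz": 0,"wx": 0,"wy": 0,"wz": 0.48,"jaw": 0.45},{"dx": -102,"dy": -280,"dz": 0,"wx": 0,"wy": 0,"wz": 0.48,"jaw": 0.45},{"dx": -102,"dy": -280,"dz": 0,"wx": 0,"wy": 0,"wz": 0.48,"jaw": 0.45},{"dx": -102,"dy": -280,"dz": 0,"wx": 0,"wy": 0,"wz": 0.48,"jaw": 0.45},{"dx": -102,"dy": -280,"dz": 0,"wx": 0,"wy": 0,"wz": 0.48,"jaw": 0.45},{"dx": -102,"dy": -280,"dz": 0,"wx": 0,"wy": 0,"wz": 0.48,"jaw": 0.45}]'

```text
time: 7.0
tool_pos: [431.9, 271.0, 343.3]
tcp_rot: [179.9, 0.1, -21.8]
ft_force: [0.7, 0.5, 0.5]
finger_gap: 47.2
```

```bash
python3 look.py 6 - gauge_blade blade_stand
```

```text
gauge_blade [(array([317.4, 124.9]), 0.58)]
blade_stand [(array([323. , 131.7]), 0.67)]
7.2 [433.58037432 268.50367805 344.16891373] [ 1.79947072e+02  1.42991057e-02 -2.21130789e+01] 46.97568791299805 [-0.02389813 -1.00898999  0.55518154]
```

View pics/wrist6.png

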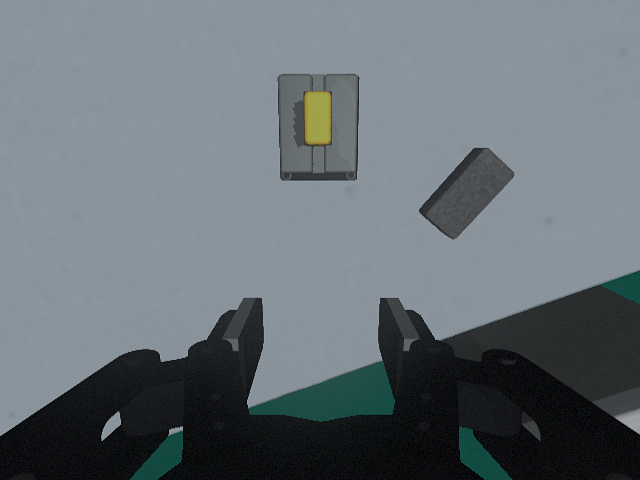

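Wrist view: the stand and handle line up with the image axes. The handle's top face is centred near (318,117), so the yaw of about -22° fits.

```bash
python3 - <<'E'
from h import *
import pickle
s=pickle.load(open("w6.pkl","rb"))
crop(s,260,60,120,130,5,"st6.png")
st=sense();print(st["tool_pos"],st["tcp_rot"])
b=atz(s,(318,117),112);print(b)
g=np.radians(-22.0);ex=np.array([np.cos(g),np.sin(g)]);ey=np.array([np.sin(g),-np.cos(g)])
d=b[:2]-st["tool_pos"][:2];print("dx dy",d@ex,d@ey)
for u in(-13,13):
  for v in(-7,7):
    for z in(112,): print(u,v,z,proj(s,np.r_[b[:2]+u*ex+v*ey,z]))
for u in(-30,30):
  for v in(-25,25): print(u,v,62,proj(s,np.r_[b[:2]+u*ex+v*ey,62]))
E
```

```text
[433.58037432 268.50367805 344.16891373] [ 1.79947072e+02  1.42991057e-02 -2.21130789e+01]
[508.88902298 241.95468891 112.        ]
dx dy 79.77038952867996 -3.595322245033646
-13 -7 112 [304.28466447 143.87172724]
-13 7 112 [331.64551646 143.96011674]
13 -7 112 [303.85205664  89.04721375]
13 7 112 [332.2136821   89.15188884]
-30 -25 62 [279.9108433 172.356212 ]
-30 25 62 [356.56474695 172.58546701]
30 -25 62 [277.43983802  71.9995768 ]
30 25 62 [359.32428398  72.31343889]
```

View pics/st6.png

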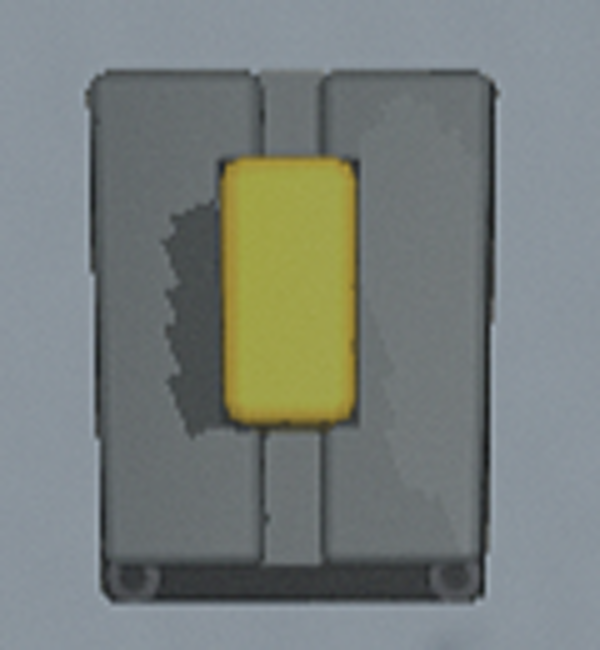

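Emit:
arm_command --plan '[{"dx": 45,"dy": -2,"dz": 0,"wx": 0,"wy": 0,"wz": 0,"jaw": 0.45},{"dx": 79,"dy": -4,"dz": 0,"wx": 0,"wy": 0,"wz": 0,"jaw": 0.45},{"dx": 79,"dy": -4,"dz": 15,"wx": 0,"wy": 0,"wz": 0,"jaw": 0.45},{"dx": 79,"dy": -4,"dz": 45,"wx": 0,"wy": 0,"wz": 0,"jaw": 0.45},{"dx": 79,"dy": -4,"dz": 75,"wx": 0,"wy": 0,"wz": 0,"jaw": 0.45},{"dx": 79,"dy": -4,"dz": 99,"wx": 0,"wy": 0,"wz": 0,"jaw": 0.45},{"dx": 79,"dy": -4,"dz": 99,"wx": 0,"wy": 0,"wz": 0,"jaw": 0.45}]'

```text
time: 7.9
tool_pos: [505.9, 241.8, 240.9]
tcp_rot: [179.7, 0.4, -22.1]
ft_force: [-0.7, 0.5, 0.8]
finger_gap: 47.2
```

```bash
python3 look.py 7 250,120,100,85,8
```

```text
8.0 [507.69162796 242.97083348 245.55055606] [ 1.79943297e+02  5.94836803e-02 -2.20915415e+01] 47.130201458877394 [ 0.27510767  0.31892733 -0.12618671]
```

View pics/wrist7.png

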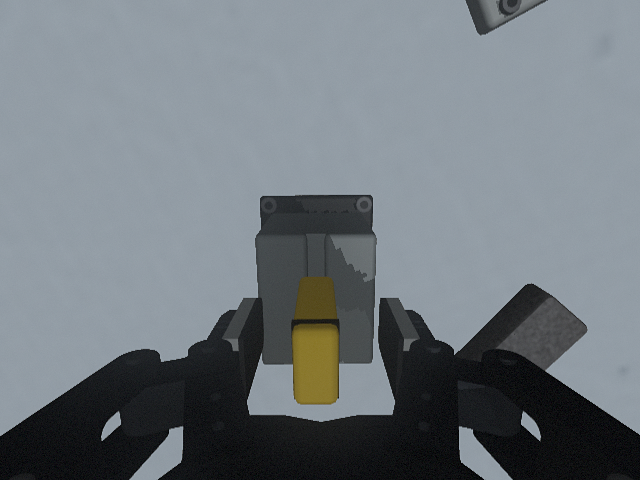

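The handle (316,365) lies between the pads, about 1 mm left of centre. I'll correct for that and close.

Emit:
arm_command --plan '[{"dx": 0,"dy": -1,"dz": 0,"wx": 0,"wy": 0,"wz": 0,"jaw": 0.6},{"dx": 0,"dy": -1,"dz": 0,"wx": 0,"wy": 0,"wz": 0,"jaw": 1},{"dx": 0,"dy": -1,"dz": 0,"wx": 0,"wy": 0,"wz": 0,"jaw": 1},{"dx": 0,"dy": -1,"dz": 0,"wx": 0,"wy": 0,"wz": 0,"jaw": 1},{"dx": 0,"dy": -1,"dz": 0,"wx": 0,"wy": 0,"wz": 0,"jaw": 1},{"dx": 0,"dy": -1,"dz": 0,"wx": 0,"wy": 0,"wz": 0,"jaw": 1},{"dx": 0,"dy": -1,"dz": 0,"wx": 0,"wy": 0,"wz": 0,"jaw": 1}]' --squeeze 70

```text
time: 8.7
tool_pos: [508.5, 244.1, 247.4]
tcp_rot: [180.0, -0.1, -22.0]
ft_force: [-2.5, -7.2, 7.0]
finger_gap: 13.2
```

```bash
python3 look.py 8 250,120,100,85,8
```

```text
8.8 [508.50418621 244.13365385 247.3850899 ] [ 1.79956224e+02 -1.13201028e-01 -2.20152308e+01] 13.280226296129593 [-2.84479746 -6.64394983  7.2969934 ]
```

View pics/wrist8.png

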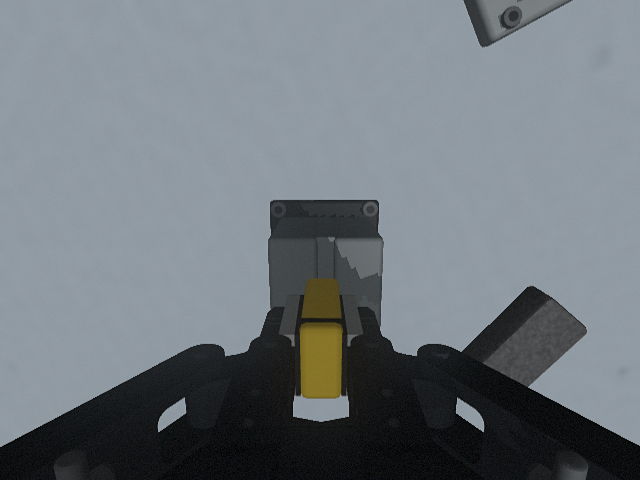

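The blade is gripped at a 13 mm opening. Lifting straight up.

Emit:
arm_command --plan '[{"dx": 0,"dy": 0,"dz": -10,"wx": 0,"wy": 0,"wz": 0,"jaw": 1},{"dx": 0,"dy": 0,"dz": -25,"wx": 0,"wy": 0,"wz": 0,"jaw": 1},{"dx": 0,"dy": 0,"dz": -45,"wx": 0,"wy": 0,"wz": 0,"jaw": 1},{"dx": 0,"dy": 0,"dz": -70,"wx": 0,"wy": 0,"wz": 0,"jaw": 1},{"dx": 0,"dy": 0,"dz": -95,"wx": 0,"wy": 0,"wz": 0,"jaw": 1},{"dx": 0,"dy": 0,"dz": -112,"wx": 0,"wy": 0,"wz": 0,"jaw": 1},{"dx": 0,"dy": 0,"dz": -112,"wx": 0,"wy": 0,"wz": 0,"jaw": 1}]'

```text
time: 9.5
tool_pos: [509.0, 245.5, 362.9]
tcp_rot: [-179.7, -0.3, -22.0]
ft_force: [0.1, -0.8, -1.8]
finger_gap: 12.9
```

```bash
python3 look.py 9 220,80,140,120,5 blade_tip gauge_blade; python3 - <<'E'
from h import *
s=snapshot("top");crop(s,170,200,120,100,6,"top9.png")
E
```

```text
blade_tip [(array([323. , 267.5]), 0.87)]
gauge_blade [(array([321.9, 305.8]), 0.75)]
9.7 [507.57790538 244.73338953 356.61934428] [ 1.79942947e+02  7.26483347e-02 -2.20055307e+01] 13.250243345452136 [ 0.71627724  0.85057187 -1.41418506]
```

View pics/wrist9.png

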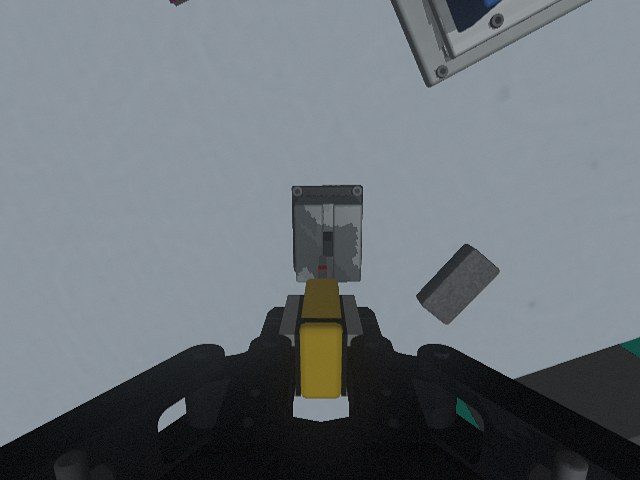

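View pics/sc9.png

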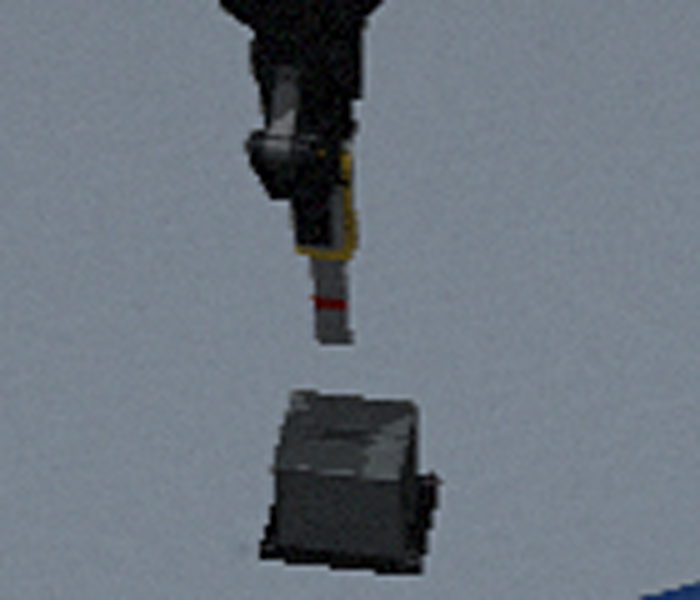

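The blade came out upright, with the tip near wrist (323,267) and scene crop (335,342). Next I'll compute the tip's offset from the TCP.

```bash
python3 - <<'E'
from h import *
import pickle
w=pickle.load(open("w9.pkl","rb"));s=pickle.load(open("s9.pkl","rb"))
crop(w,290,220,70,70,8,"tip9.png")
tp=(220+335/5,80+342/5)
t=sense();p=t["tool_pos"];print(t["tool_pos"],t["tcp_rot"])
print("tri",tri([(w,(323,267.5)),(s,tp)]),"wrist@z",atz(w,(323,267.5),p[2]-240.4),"scene@z",atz(s,tp,p[2]-240.4))
g=np.radians(-22)
P=p+[0,0,-240.4]
print(proj(w,P),proj(s,P))
E
```

```text
[507.52987004 244.69186328 356.31024966] [ 1.79917034e+02  9.74405501e-02 -2.20061643e+01]
tri [509.69261346 245.83543113 115.87757758] wrist@z [509.13036319 246.09202833 115.91024966] scene@z [510.18629974 245.38242121 115.91024966]
[326.15072811 269.02952159] [285.88476192 148.81052531]
```

View pics/tip9.png

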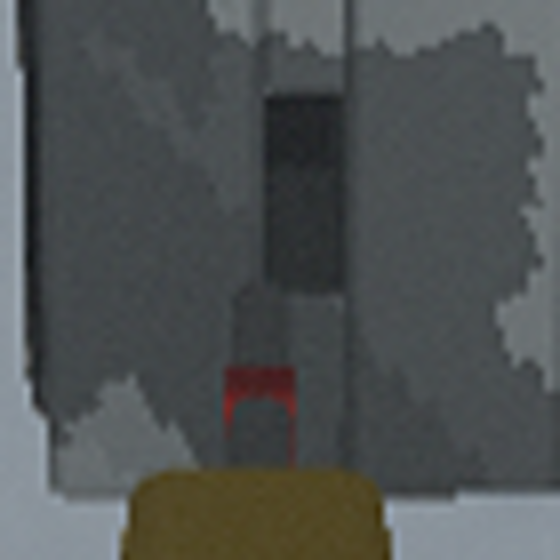

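Triangulated tip height is 115.9 mm, as predicted. Moving above the gap.

Emit:
arm_command --plan '[{"dx": 30,"dy": 21,"dz": 0,"wx": 0,"wy": 0,"wz": -0.08,"jaw": 1},{"dx": 65,"dy": 45,"dz": 0,"wx": 0,"wy": 0,"wz": -0.17,"jaw": 1},{"dx": 102,"dy": 70,"dz": 0,"wx": 0,"wy": 0,"wz": -0.27,"jaw": 1},{"dx": 140,"dy": 96,"dz": 0,"wx": 0,"wy": 0,"wz": -0.37,"jaw": 1},{"dx": 170,"dy": 117,"dz": 0,"wx": 0,"wy": 0,"wz": -0.45,"jaw": 1},{"dx": 184,"dy": 127,"dz": 0,"wx": 0,"wy": 0,"wz": -0.48,"jaw": 1},{"dx": 184,"dy": 127,"dz": 0,"wx": 0,"wy": 0,"wz": -0.48,"jaw": 1},{"dx": 184,"dy": 127,"dz": 0,"wx": 0,"wy": 0,"wz": -0.48,"jaw": 1}]'

```text
time: 10.55
tool_pos: [630.7, 58.0, 356.3]
tcp_rot: [-180.0, 0.1, 5.4]
ft_force: [0.1, 0.1, -1.6]
finger_gap: 13.6
```

```bash
python3 look.py 10 300,140,120,100,6 blade_tip gap_mouth keeper_bar_hinge;python3 - <<'E'
from h import *
import pickle
w=pickle.load(open("w10.pkl","rb"));crop(w,250,180,140,110,5,"tip10.png")
E
```

```text
blade_tip [(array([319.8, 270. ]), 0.68), (array([322.3, 303.5]), 0.39)]
gap_mouth [(array([317.8, 253. ]), 0.68), (array([505.5, 244.5]), 0.49)]
keeper_bar_hinge [(array([503.2, 244. ]), 0.91)]
10.8 [630.57404125  59.15581523 357.65990065] [-1.79991038e+02  7.00785036e-03  5.55611994e+00] 13.434350053216564 [ 0.35108202  1.04579035 -0.54606185]
```

View pics/wrist10.png

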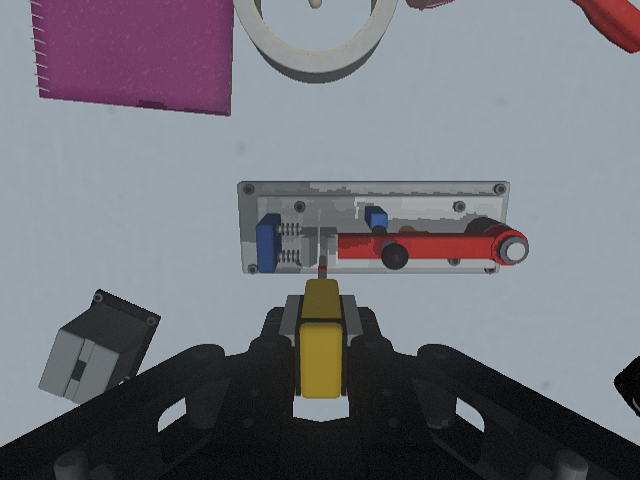

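View pics/tip10.png

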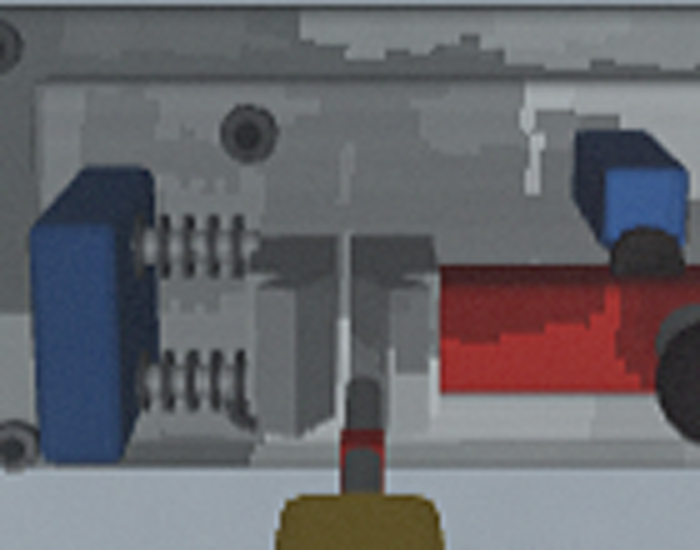

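View pics/sc10.png

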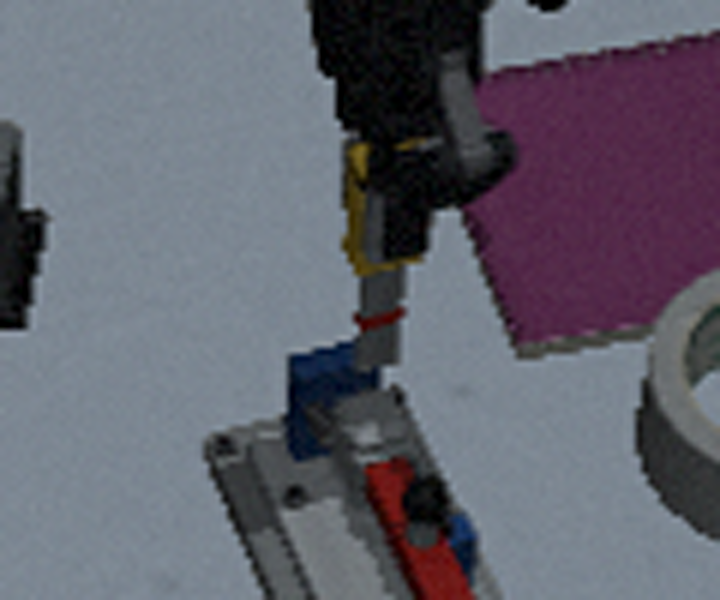

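The bar is still shut. The tip (about 322,256) sits roughly 3 px right of the mouth centre (319,252). I'll turn that into millimetres.

```bash
python3 - <<'E'
from h import *
import pickle
w=pickle.load(open("w10.pkl","rb"));s=pickle.load(open("s10.pkl","rb"))
st=sense();p=st["tool_pos"];print(p,st["tcp_rot"])
g=np.radians(5.5);ex=np.array([np.cos(g),np.sin(g)]);ey=np.array([np.sin(g),-np.cos(g)])
zt=p[2]-240.4
m=atz(w,(319,252.3),90)[:2];t=atz(w,(322.4,255.8),zt)[:2]-8*ex
print("mouth",m,"tip",t,"move",(m-t)@ex,(m-t)@ey)
h=atz(w,(515,250),86)[:2];print("hinge",h,"G from hinge",h-130*ey)
ts=(300+378/6,140+364/6)
print("scene tip",atz(s,ts,zt), "tri", tri([(w,(321.8,270)),(s,ts)]))
for P in((632.2,60.2,90),):print(proj(w,P),proj(s,P),(proj(s,P)-[300,140])*6)
E
```

```text
[630.57404125  59.15581523 357.65990065] [-1.79991038e+02  7.00785036e-03  5.55611994e+00]
mouth [632.93373229  59.8789315 ] tip [630.45456013  57.56606517] move 2.68943695863575 -2.0646002264823924
hinge [645.49927467 -68.51631537] G from hinge [633.03932684  60.88519042]
scene tip [633.34239564  58.42491918 117.25990065] tri [631.74433146  57.2754313  119.83141653]
[318.40226661 253.3421294 ] [361.57399896 208.55376928] [369.44399378 411.3226157 ]
```

Emit:
arm_command --plan '[{"dx": 2,"dy": -2,"dz": 0,"wx": 0,"wy": 0,"wz": 0,"jaw": 1},{"dx": 2,"dy": -2,"dz": 8,"wx": 0,"wy": 0,"wz": 0,"jaw": 1},{"dx": 2,"dy": -2,"dz": 16,"wx": 0,"wy": 0,"wz": 0,"jaw": 1},{"dx": 2,"dy": -2,"dz": 23,"wx": 0,"wy": 0,"wz": 0,"jaw": 1},{"dx": 2,"dy": -2,"dz": 23,"wx": 0,"wy": 0,"wz": 0,"jaw": 1}]'

```text
time: 11.3
tool_pos: [632.1, 60.2, 332.4]
tcp_rot: [-180.0, 0.2, 5.5]
ft_force: [-0.5, 0.2, -1.0]
finger_gap: 13.4
```

```bash
python3 look.py 11 300,140,120,100,6;python3 - <<'E'
from h import *
import pickle
w=pickle.load(open("w11.pkl","rb"));crop(w,250,200,140,110,5,"tip11.png")
E
```

```text
11.4 [632.60413045  60.17593885 334.06023954] [-1.79994582e+02  6.55982285e-02  5.48082480e+00] 13.161251089711964 [ 0.45260666 -0.0191545  -1.04086186]
```

View pics/tip11.png

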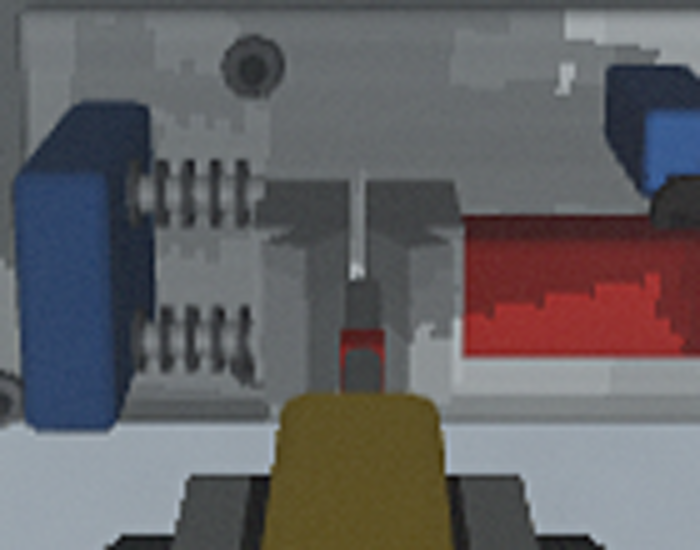

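View pics/sc11.png

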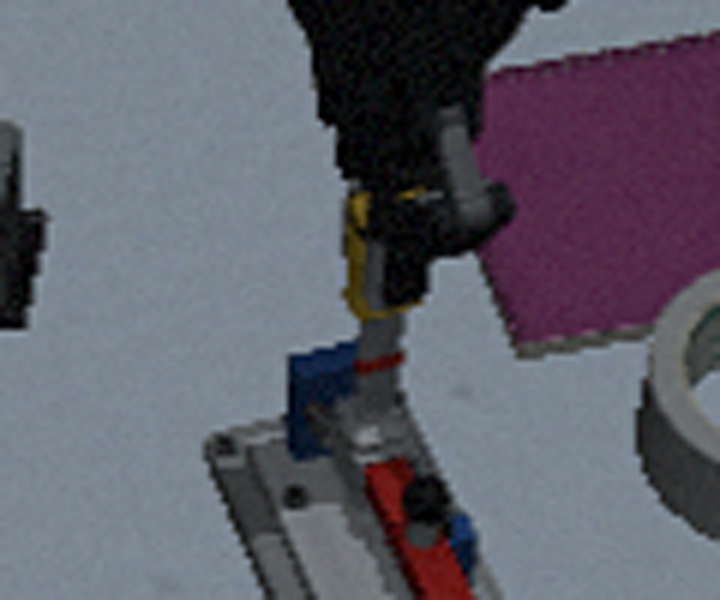

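The tip is in the mouth, within about 1 mm of its centre. I'll nudge it and go down.

Emit:
arm_command --plan '[{"dx": 1.5,"dy": -1,"dz": 4,"wx": 0,"wy": 0,"wz": 0,"jaw": 1},{"dx": 1.5,"dy": -1,"dz": 8,"wx": 0,"wy": 0,"wz": 0,"jaw": 1},{"dx": 1.5,"dy": -1,"dz": 11,"wx": 0,"wy": 0,"wz": 0,"jaw": 1},{"dx": 1.5,"dy": -1,"dz": 14,"wx": 0,"wy": 0,"wz": 0,"jaw": 1},{"dx": 1.5,"dy": -1,"dz": 17,"wx": 0,"wy": 0,"wz": 0,"jaw": 1},{"dx": 1.5,"dy": -1,"dz": 17,"wx": 0,"wy": 0,"wz": 0,"jaw": 1}]'

```text
time: 12.0
tool_pos: [634.7, 61.4, 318.4]
tcp_rot: [180.0, -0.1, 5.5]
ft_force: [2.5, 1.2, 2.0]
finger_gap: 13.1
```

Emit:
arm_command --plan '[{"dx": 0,"dy": 0,"dz": 4,"wx": 0,"wy": 0,"wz": 0,"jaw": 1},{"dx": 0,"dy": 0,"dz": 8,"wx": 0,"wy": 0,"wz": 0,"jaw": 1},{"dx": 0,"dy": 0,"dz": 11,"wx": 0,"wy": 0,"wz": 0,"jaw": 1},{"dx": 0,"dy": 0,"dz": 13.5,"wx": 0,"wy": 0,"wz": 0,"jaw": 1},{"dx": 0,"dy": 0,"dz": 13.5,"wx": 0,"wy": 0,"wz": 0,"jaw": 1}]'

```text
time: 12.5
tool_pos: [634.0, 61.4, 303.3]
tcp_rot: [-180.0, 0.1, 5.5]
ft_force: [0.4, 0.1, -0.7]
finger_gap: 13.3
```

```bash
python3 look.py 12 320,160,80,70,9 blade_tip gap_mouth gauge_blade keeper_bar_hinge;python3 - <<'E'
from h import *
import pickle
w=pickle.load(open("w12.pkl","rb"));crop(w,230,200,160,110,5,"tip12.png")
E
```

```text
blade_tip [(array([321.6, 270.8]), 0.65)]
gap_mouth [(array([325.1, 286.7]), 0.71), (array([ 91.9, 369.6]), 0.55)]
gauge_blade [(array([320.5, 304.3]), 0.96), (array([ 91.6, 369. ]), 0.44)]
keeper_bar_hinge [(array([550.4, 275.2]), 0.95)]
12.8 [633.91987851  61.37558473 303.28510306] [-1.79989834e+02  7.55585510e-02  5.48765187e+00] 13.211842131747982 [ 3.33726981  0.50191152 -4.45466905]
```

View pics/tip12.png

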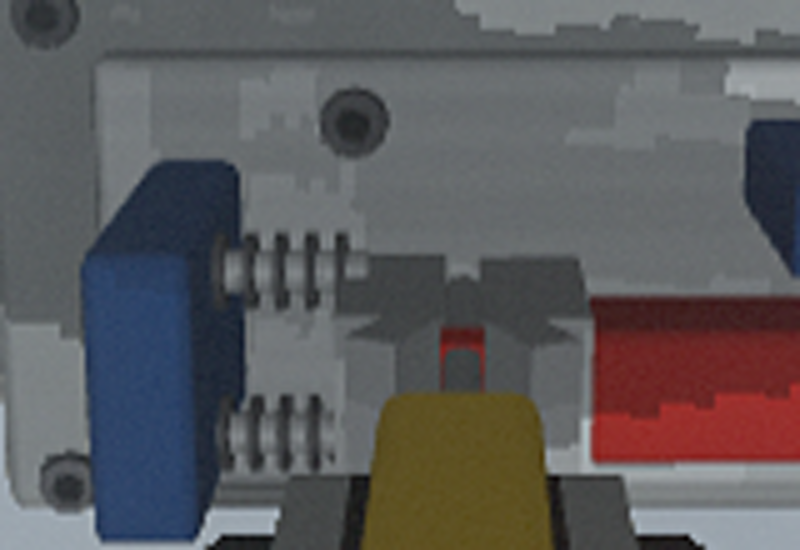

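View pics/sc12.png

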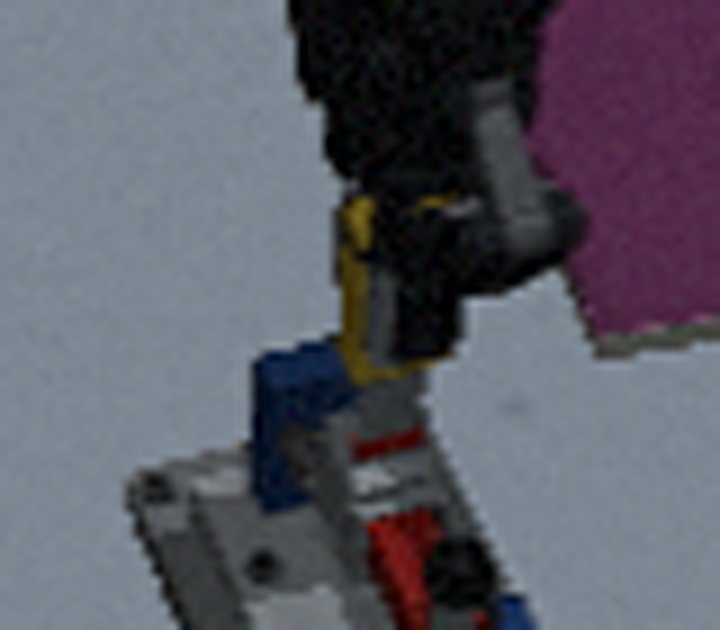

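View pics/wrist12.png

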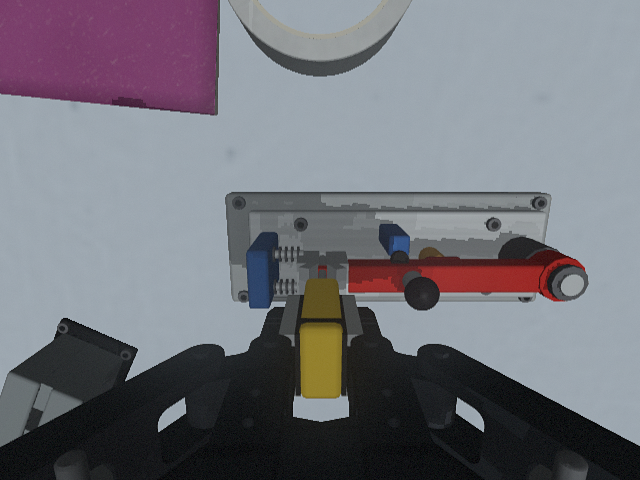

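The blade is in the gap, which has opened to about 4 mm. The red band is at tip crop (463,345) and scene crop (390,443). Checking the depth numerically.

```bash
python3 - <<'E'
from h import *
import pickle
w=pickle.load(open("w12.pkl","rb"));s=pickle.load(open("s12.pkl","rb"))
for i in range(4):
    snapshot("wrist"); st=sense(); print(st["time"],np.round(st["tool_pos"],1),np.round(st["ft_force"],1),st["finger_gap"])
p=st["tool_pos"]
g=np.radians(5.5);ex=np.array([np.cos(g),np.sin(g)]);ey=np.array([np.sin(g),-np.cos(g)])
B=np.array([632.8,60.0])
for z in(84,88,90,92,96):
    print(z,"scene",(proj(s,np.r_[B+2*ey,z])-[320,160])*9,"wrist +x face",(proj(w,np.r_[B+8*ex,z])-[230,200])*5)
for z in(109,119,): print("shoulder",z,(proj(s,np.r_[B+7*ey,z])-[320,160])*9,(proj(w,np.r_[B+13*ex,z])-[230,200])*5)
E
```

```text
12.85 [633.9  61.4 303.3] [ 2.8  0.5 -5.4] 13.081998983225617
12.9 [633.9  61.4 303.4] [ 2.1  0.5 -5.3] 13.104518352027732
12.95 [633.9  61.4 303.5] [ 1.1  0.  -5.3] 13.360469348080944
13.0 [633.9  61.4 303.5] [ 1.3  0.5 -5.9] 13.173821253062194
84 scene [378.67321284 459.76163799] wrist +x face [470.55395126 342.03959057]
88 scene [379.53721553 448.9088888 ] wrist +x face [470.94909734 353.79576933]
90 scene [379.97103926 443.45962311] wrist +x face [471.15267063 359.85237479]
92 scene [380.40608477 437.99501074] wrist +x face [471.36040771 366.03285934]
96 scene [381.27986181 427.01948587] wrist +x face [471.78889492 378.7809858 ]
shoulder 109 [392.01915004 406.78308639] [473.44598616 372.5214836 ]
shoulder 119 [394.32886702 378.59572792] [474.79791083 409.42056733]
```

```bash
python3 - <<'E'
from h import *
import pickle
w=pickle.load(open("w12.pkl","rb"))
g=np.radians(5.5);ex=np.array([np.cos(g),np.sin(g)]);ey=np.array([np.sin(g),-np.cos(g)])
f=lambda c,r,z:atz(w,(230+c/5,200+r/5),z)[:2]
print("mouth far rim",f(463,318,90)-10*ex,"bar top far edge z78 -8",f(650,298,78)@ex-8,"shoulder",f(463,395,119)-13*ex)
for n,v in(("rim",f(463,318,90)-10*ex),("sh",f(463,395,119)-13*ex),("hinge",atz(w,(571,284.5),86)[:2])):print(n,v@ex,v@ey)
E
```

```text
mouth far rim [635.15782819  61.06500822] bar top far edge z78 -8 638.6862963038925 shoulder [634.00917301  61.13874776]
rim 638.0865092098484 0.09330297284959337
sh 636.9502098314595 -0.09019079908797083
hinge 635.3150478762553 130.6013499226202
```

```bash
python3 - <<'E'
from bench import *
print(hand_in()); print(sense()["time"])
E
```

```text
the job is handed in; nothing more can be done
None
the job is handed in; nothing more can be done
```

I closed the keeper bar, took the blade out of its stand and slid it into the gap. I handed in with the blade still held, after about 13 s of the 51 s allowed. `hand_in()` gives no verdict, so I don't know whether it passed.

- **Keeper bar:** I pushed it shut by the knob until the force on the tool rose to about 17 N at the stop, before touching the blade. In the last picture it still lies along the fixture axis.
- **Depth:** the scene picture puts the middle of the red band at plate-top height, within about 2 mm. That agrees with the tool height, which puts the tip about 27 mm below the top edges.
- **Position:** along the plates, the blade is within about 2 mm of the gap's middle. The gap has opened to about 4 mm around it, its yaw is within about 0.5° of the fixture's, and the blade looks upright.
- **Grip and drag:** the gripper holds the handle at a 13 mm opening with 70 N set. The tool feels about 5 N of vertical drag.
- **Loose things:** I never touched them on purpose, and no unexpected force appeared. I did not measure their positions again at the end.

**Doubtful points:**
- The wrist camera seems to be off sideways by about 2 mm.
- The band's height in the wrist picture read a little different from the scene picture.
- I could not measure the force of each plate on the blade separately.
- The first move call was refused for missing keys. It moved nothing.

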